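# Quick spin in the bench centrifuge

### The job

Give the tubes in the small bench centrifuge a quick spin: push its lid down until the catch holds it shut by itself, only then switch the machine on at the black rocker (press the end with the white bar, nearest the lid), and then press the round amber pulse key and keep it held down; the program finishes while still holding that key. Use fingertip pushes only: do not pick up or shove the centrifuge, press firmly but not hard, and leave the green and red keys and everything standing round the machine alone.

Things in the scene. Friction and masses are not known exactly. Their poses are not given: they have to be found in the camera images.
- centrifuge: Off-white bench centrifuge with slate-blue lid, 240 (x) x 190 (y) x 118 mm (shut), 3.5 kg, loose on rubber feet. Origin: centre of the underside; x to its back (hinge), front at -x, z up. The panel slopes 20.5 degrees up towards the lid; on it from +y to -y: black rocker, green, red, amber key. The grey bar on the upright front face releases the lid catch (not needed).
- lid (a joint): Lid angle, rad: 0 pressed right down, 1.15 fully open; starts at 0.6 to 1.0. Stays where left when well open; near shut a spring lifts it again (to about 0.4) unless the catch has snapped over its striker bar. The catch snaps in below about 0.02 rad, takes about 6 to 10 N at lid_press, and then holds the lid at about 0.02.
- lid_hinge (a point): Point on the lid's hinge line at mid width, 103 mm above the machine's underside, 108 mm behind its origin; turns with the lid: x from the lid's front edge to its hinge, y along the hinge line (the lid opens by turning +angle about y), z out of the lid's top face.
- lid_press (a point): Point on the lid's flat top face near its front edge, where to push: 125 mm in front of the hinge line (-x of the lid), 15 mm above it (z of the lid). The lid is 178 mm wide; its front edge is 151 mm from the hinge line, with a small lip to 159 mm.
- rocker (a joint): Black two-position mains rocker, 41 x 22 mm, long side up the slope: 0 off (upper end stands up), 0.34 rad on (upper end down). An over-centre spring snaps it past the middle (0.17) and it stays; takes about 3 to 5 N at rocker_on.
- rocker_on (a point): Point on the top face of the rocker's upper end (white bar), 14 mm up the slope from its pivot; goes down about 5 mm when switched on. Its frame turns with the rocker and matches the panel (x up the slope, z out of it) when off. The rocker stands 9 mm or more above the panel, its bezel 6 mm.
- pulse_key (a joint): Travel of the amber pulse key, m: 0 up, 0.004 fully down; springs back when let go. Starts to move at about 2 N, fully down at 6 N.
- pulse_key_top (a point): Centre of the top of the round amber pulse key, 26 mm across, 7.5 mm proud of the panel; z points out of the panel (the key is pressed along -z), x up the slope.
- start_key (a joint): Travel of the green key (18 mm across, 38 mm from the red key), m: 0 up, 0.003 down. Leave alone.
- stop_key (a joint): Travel of the red key (18 mm across, 45 mm from the pulse key's centre), m: 0 up, 0.003 down. Leave alone.
- tube_rack: blue plastic tube rack, 52 x 112 x 38 mm, with a few small capped tubes. Bystander, origin at the centre of its underside
- vial_a: sample vial, black cap, blue contents, 22 mm across, 59 mm tall. Bystander, origin at the centre of its underside
- vial_b: sample vial, black cap, tan contents, 22 mm across, 59 mm tall. Bystander, origin at the centre of its underside
- bottle_drop: small amber bottle with a red cap, 34 mm across, 68 mm tall. Bystander, origin at the centre of its underside
- marker: white and blue marker pen lying down, 131 mm long. Bystander, origin at the centre of its underside
- beaker_100: small glass beaker, 59 mm across, 72 mm tall. Bystander, origin at the centre of its underside

How it is judged:
By the outcome, as a careful person would: the job done as asked, in the order asked, and still so for the second after the job is handed in, while the arm keeps its last pose, push and grip.
It also fails if it takes over 45 s, if anything falls off the work surface, if the arm or the gripper's body presses on something with over 40 N, if the wrist force passes 120 N, or if a joint passes its speed limit or range.

### The arm

A 6-joint arm with a two-finger parallel gripper is mounted at the origin on a cart in front of the work surface, level with it; the furniture and walls round the work are solid. World frame = base frame: x ahead of the robot, y to its left, z up, the work surface at z = 0. Lengths are in m, angles in rad, forces in N, time in s.
With the tool pointing down it reaches from about 0.25 to 0.725 m from the base axis. Payload 4 kg.
Tool frame: the origin (TCP) lies on the centre line of the jaws, within the pads' length; the fingertips stand 17 mm ahead of it and the grasp point (between the pads) lies 2 mm behind it; z points along the fingers, y is the line along which they close (so a half turn about z gives the same grasp; the last joint's range is limited). The gripper opens to 85 mm and grips with 20 to 120 N. Pads are 22 mm wide; open, the fingers measure 114 mm over their backs; the gripper's body (76 mm by 85 mm) begins 54 mm behind the grasp point. The pads swing forward as they close: fully open they stand 13 mm farther back than shut.
Start: joints at [-1.32, 0.241, 0.005, 1.335, 0, 1.571], TCP at [0.124, -0.484, 0.248] pointing down, gripper open.
Joint ranges: [-2.72, 2.72], [-1.05, 1.87], [-1.09, 1.28], [-1.99, 2.15], [-1.42, 1.44], [-3.14, 3.14]. Speed limits (rad/s): [2.79, 2.79, 3.14, 3.14, 3.14, 3.14].

### API

Orientations are given as a unit quaternion [x, y, z, w].
In Python, from workcell import get_obs, imaging, order gives the robot as it stands.
- The arm moves only by the tool apply_moves, never from a script. Its argument "targets" is a list that holds one entry, the list of rows, each a list of 5 numbers: the shift along the world's x, y, z in units of 40 mm (1.0 is 40 mm), then the turn about the world's z in degrees, then the gripper command: -1 is shut, 1 is fully open, values between are in proportion. In form: [[[dx, dy, dz, turn, fingers], ...]]. A call has 1 to 8 rows; each row shifts and turns the commanded pose from where the row before left it; what a row does not reach is not made up. A row lasts 1/12 s, in which the tool goes at most 41.7 mm and 7.16 degrees, less where a joint would pass 70% of its speed; a pose out of reach is approached as far as the arm can. A call is refused whole if a number of a shift passes 1 or a number of a turn 7.16, either way. A call with a gripper value outside its range is refused whole. The fingers move at their own pace and stop on an object; the grip force is fixed at half the most. Time passes only in rows, so rows that do not move let the fingers close. It gives the time, the measured TCP pose, the force, the opening and the grip force at its end, in the units of the state.
- get_obs(): the state, without advancing time (a new reading comes with each control period).
- imaging.camera(name): name is "scene" or "top" or "wrist"; returns (picture, depth): 480x640x3 uint8, blue, green, red; 480x640 float32, m along the optical axis (not along the pixel's ray), 0 where there is no reading.
- imaging.get_calibration(name): a dict with "camera_matrix" (3x3 intrinsics, pixels), "eye" and "rotation" of the camera in the world; the wrist camera has in their place "hand_eye" (4x4, takes a point from camera to tool coordinates, whose origin is the TCP and whose axes are the flange's). Camera axes: x right, y down, z forward; pixel columns grow to the right and rows downward; lengths in m; the calibration is good to about 2 mm. A picture is of the moment at which its call begins: read the wrist's pose just before it. get_calibration takes no time and is no camera call.
- order.job_done(): hands the job in; it is judged then, once.
The state is a dict: "clock": time; "joint_pos": joint angles; "joint_vel": joint speeds; "tau": joint torques, N m; "eef_pos": TCP position; "tool_rot": TCP orientation; "ft_force": force on the tool from outside, world axes, zero at the start; "ft_torque": the same for the moment, N m; "grip_width": finger opening in m; "grasp_force": force on a finger pad.
Only numpy, scipy, OpenCV 4.12 (cv2) and the standard library are available. Lean on these libraries where they do the work, as an engineer would, in place of code of your own. Each camera call takes 0.05 s, during which the arm holds its last target. There are 200 camera calls.

## Working session

There is one attempt and no reset: what is moved stays moved. The work goes in short steps, Python scripts to look and compute and a tool call to move; the robot and the scene stay as the last step left them, time stands still between calls to the robot, and variables do not carry over. Pictures are saved under pics/ and viewed, at most 10 in all, crops included, and the job is handed in when it is done.

Besides the shell and the picture viewer there is one more tool, called after "Call:" by a JSON object that holds its "api" and its "payload". apply_moves: Moves the arm, as the interface text tells. Its arguments: {"type":"object","properties":{"targets":{"type":"array","items":{"type":"array","items":{"type":"array","items":{"type":"number"}}}}},"required":["targets"]}

```bash
mkdir -p pics; cat > h.py <<'E'
import numpy as np, cv2
from workcell import get_obs, imaging, order
def snap(n):
    o=get_obs(); p,d=imaging.camera(n); c=imaging.get_calibration(n)
    K=np.array(c["camera_matrix"])
    if n=="wrist":
        from scipy.spatial.transform import Rotation as R
        T=np.eye(4);T[:3,:3]=R.from_quat(o["tool_rot"]).as_matrix();T[:3,3]=o["eef_pos"]
        M=T@np.array(c["hand_eye"]); return p,d,K,M[:3,:3],M[:3,3]
    return p,d,K,np.array(c["rotation"]),np.array(c["eye"])
def cloud(d,K,R,e):
    v,u=np.indices(d.shape)
    P=np.stack([(u-K[0,2])/K[0,0]*d,(v-K[1,2])/K[1,1]*d,d],-1)
    return P@R.T+e
E
python3 - <<'E'
from h import *
for n in("scene","top"):
    p,d,K,R,e=snap(n); cv2.imwrite(f"pics/{n}0.png",p); np.savez(f"/tmp/{n}",p=p,d=d,K=K,R=R,e=e); print(n,e,R.round(2).tolist(),(d>0).mean())
o=get_obs();print(o)
E
```

```text
scene [-0.03986124  0.81499537  0.52287392] [-0.31, 0.8, -0.49, 0.18] 0.9751497395833333
top [0.43431854 0.1922694  0.95065189] [0.72, -0.7, 0.02, -0.03] 0.996044921875
{'clock': 0.1, 'joint_pos': array([-1.31999183e+00,  2.41332156e-01,  3.87779220e-03,  1.33520477e+00,
       -6.79797977e-06,  1.57079684e+00]), 'joint_vel': array([-0.00127112, -0.00224622,  0.00306536,  0.00041876, -0.00040651,
        0.00218712]), 'tau': array([ 1.13834069e-04, -3.73139977e+01,  2.53008717e+01,  1.08594785e-02,
        1.00689890e-04, -1.53435042e-05]), 'eef_pos': array([ 0.12395907, -0.48384677,  0.24751188]), 'tool_rot': array([ 9.92147038e-01,  1.25073527e-01, -1.19866961e-04, -9.23666166e-04]), 'ft_force': array([0.30813814, 0.09580696, 0.04761726]), 'ft_torque': array([0.01551455, 0.09322042, 0.02929987]), 'grasp_force': 0.0, 'grip_width': 0.08525751877765039}
```

```bash
sed -i 's/return p,d,K,np.array(c\["rotation"\])/return p,d,K,rot(c["rotation"])/' h.py; cat >> h.py <<'E'
def rot(q):
    from scipy.spatial.transform import Rotation as R
    q=np.array(q); return R.from_quat(q).as_matrix() if q.size==4 else q
E
python3 -c "
import cv2;print(cv2.imread('pics/top0.png').shape)"
```

```text
(480, 640, 3)
```

View pics/top0.png

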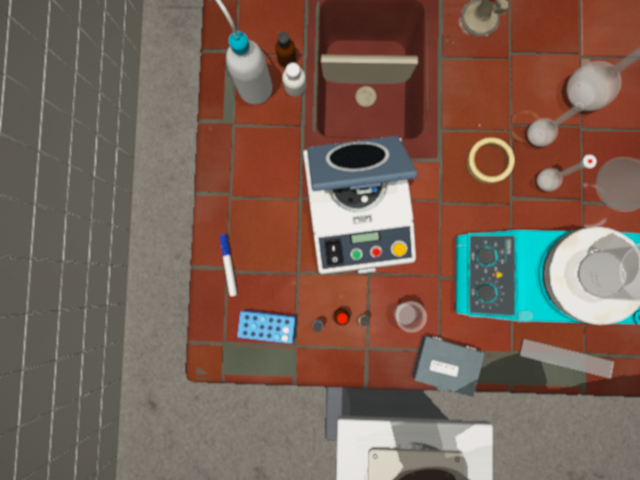

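View pics/scene0.png

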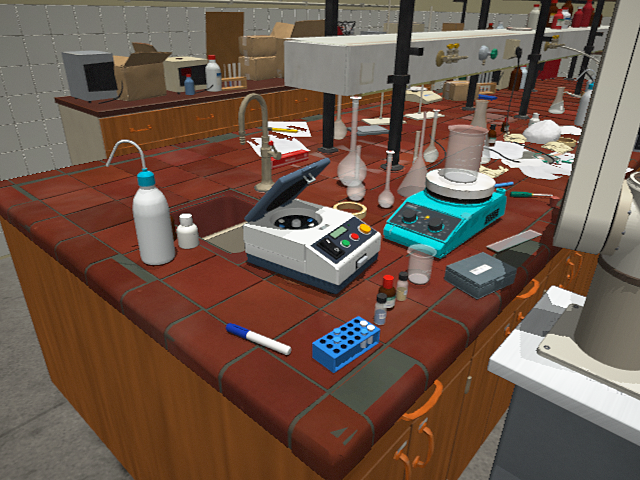

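The top view shows the centrifuge with its front towards the robot: rocker (334,250), green (357,254), red (376,252), amber (399,248), lid raised near (360,160). The vials, bottle and beaker stand in front of it, near row 318.

```bash
cat > m.py <<'E'
from h import *
def blobs(p,P,win):
    h=cv2.cvtColor(p,cv2.COLOR_BGR2HSV);H,S,V=[h[...,i].astype(int) for i in range(3)]
    u0,u1,v0,v1=win; W=np.zeros(H.shape,bool);W[v0:v1,u0:u1]=1
    ms=dict(amber=(H>14)&(H<30)&(S>150)&(V>130),red=((H<5)|(H>172))&(S>150)&(V>120),green=(H>50)&(H<85)&(S>110)&(V>70))
    out={}
    for k,m in ms.items():
        n,l,s,c=cv2.connectedComponentsWithStats((m&W).astype(np.uint8))
        if n<2: continue
        i=1+s[1:,4].argmax(); q=P[(l==i)&np.isfinite(P[...,2])]
        out[k]=np.median(q,0); print(k,s[i,4],c[i].round(1),out[k].round(4))
    return out
E
python3 - <<'E'
from m import *
for n,w in(("top",(310,415,225,270)),("scene",(310,375,215,260))):
    z=np.load(f"/tmp/{n}.npz");P=cloud(z["d"],z["K"],rot(z["R"]),z["e"]); b=blobs(z["p"],P,w)
    d=b["green"]-b["amber"]; print("yaw(y axis dir)",np.degrees(np.arctan2(-d[0],d[1])),np.linalg.norm(d))
    if n=="top":
        for u,v in((334,243),(334,250),(334,258),(330,148),(390,148),(360,140),(320,180),(405,176),(315,150),(400,145)): print(u,v,P[v,u].round(4))
E
```

```text
amber 123 [399.3 249.4] [0.5007 0.0524 0.0918]
red 39 [375.9 251.9] [0.4943 0.0965 0.0898]
green 40 [356.1 254.2] [0.4893 0.1347 0.0893]
yaw(y axis dir) 7.910620132154587 0.0831003503948937
334 243 [0.5086 0.1779 0.1017]
334 250 [0.4954 0.1775 0.099 ]
334 258 [0.4805 0.177  0.0913]
330 148 [0.6855 0.1901 0.126 ]
390 148 [0.6796 0.0814 0.1528]
360 140 [ 0.7435  0.1251 -0.0019]
320 180 [0.6042 0.2057 0.2123]
405 176 [0.6119 0.0656 0.2215]
315 150 [0.6807 0.2182 0.1272]
400 145 [0.6875 0.0624 0.1463]
amber 76 [364.5 227.9] [0.4982 0.055  0.0907]
red 35 [354.4 235.7] [0.4927 0.0977 0.0891]
green 39 [345.3 242.3] [0.4866 0.1366 0.0889]
yaw(y axis dir) 8.137680637031664 0.08248882512806194
```

```bash
python3 - <<'E'
from h import *
z=np.load("/tmp/top.npz");d=z["d"];P=cloud(d,z["K"],rot(z["R"]),z["e"]);p=z["p"]
y=np.radians(8);ex=np.array([np.cos(y),np.sin(y)]);ey=np.array([-ex[1],ex[0]])
h=cv2.cvtColor(p,cv2.COLOR_BGR2HSV)
m=np.zeros(d.shape,bool);m[135:192,300:418]=1
m&=(h[...,0]>95)&(h[...,0]<125)&(h[...,1]>50)&(P[...,2]>.125)&(P[...,2]<.28)
q=P[m];X=q[:,:2]@ex;Y=q[:,:2]@ey;Z=q[:,2]
print(len(q),"Y",np.percentile(Y,[1,50,99]),"X",np.percentile(X,[1,99]),"Z",np.percentile(Z,[1,99]))
keep=np.ones(len(q),bool)
for _ in range(8):
    c=np.polyfit(X[keep],Z[keep],1);r=Z-np.polyval(c,X);keep=abs(r)<max(.004,1.5*np.median(abs(r[keep])))
th=np.arctan(-c[0]);print("theta",th,"inliers",keep.sum(),r[keep].std())
# hinge: top plane 15 mm out of hinge, z=.103
zx=.103+.015*np.cos(th); px=(zx-c[1])/c[0]; print("hingeX",px-.015*np.sin(th))
fr=Z[keep].max();print("front edge est X,Z",X[keep][Z[keep].argmax()],fr, "len",(fr-zx)/np.sin(th))
a=np.array([.4995,.0535]);print("amber XY",a@ex,a@ey)
r=np.array([.4954,.1775]);print("rocker XY",r@ex,r@ey)
# body extents: whitish pixels
w=(h[...,1]<40)&(h[...,2]>150);w2=np.zeros_like(w);w2[170:275,300:418]=1;w&=w2&(P[...,2]>.03);Q=P[w];print("body X",np.percentile(Q[:,:2]@ex,[1,99]),"Y",np.percentile(Q[:,:2]@ey,[1,50,99]))
g=P[120:420,420:640].reshape(-1,3);g=g[g[:,2]>.2];print("tall:",g.min(0),g.max(0))
g=P[0:200,200:640].reshape(-1,3);g=g[g[:,2]>.24];print(len(g),g.min(0),g.max(0))
E
```

```text
3100 Y [-0.03561012  0.04932164  0.13258991] X [0.60466651 0.70552578] Z [0.12766273 0.22525556]
theta 0.8348346943316995 inliers 2572 0.00140057168357431
hingeX 0.7080048179598799
front edge est X,Z 0.6180165322216541 0.22596207044760863 len 0.1523135022181475
amber XY 0.5020846612377778 -0.016537622251878673
rocker XY 0.5152820266749856 0.10682622798601231
body X [0.47058967 0.64568292] Y [-0.04697398  0.04782224  0.14121019]
tall: [ 0.41664684 -0.32353387  0.20017118] [0.50544962 0.1922694  0.95065189]
458 [0.43431854 0.1922694  0.24107829] [0.88014483 0.37911676 0.95065189]
```

Call:
{"api": "apply_moves", "payload": {"targets": [[[0,0,0.9,0,-1],[0.3,0.6,0.6,0,-1],[0.5,0.8,0,0,-1],[0.5,0.8,0,0,-1]]]}}

```text
clock: 0.43
eef_pos: [0.1764, -0.3964, 0.3093]
tool_rot: [0.992, 0.124, 0.0, 0.001]
ft_force: [0.6, -0.0, 0.5]
grip_width: 0.0388
grasp_force: 0.0
```

```bash
python3 -c "
from h import *;o=get_obs();print(o['clock'],o['joint_pos'],o['eef_pos'],o['grip_width'])"
```

```text
0.4333 [-1.15220882e+00  8.73293719e-02 -2.23864799e-02  1.45853504e+00
  2.08874748e-04  1.74118848e+00] [ 0.17643639 -0.3964465   0.30931662] 0.038831213738155956
```

Call:
{"api": "apply_moves", "payload": {"targets": [[[0.45,0.85,0,7,-1],[0.45,0.85,0,7,-1],[0.45,0.85,0,7,-1],[0.45,0.85,0,7,-1],[0.45,0.85,0,7,-1],[0.45,0.85,0,7,-1],[0.45,0.85,0,7,-1],[0.45,0.85,0,7,-1]]]}}

```text
clock: 1.1
eef_pos: [0.3202, -0.1225, 0.3082]
tool_rot: [0.816, 0.579, 0.0, 0.0]
ft_force: [1.4, -0.7, 0.3]
grip_width: -0.0001
grasp_force: 0.0
```

Call:
{"api": "apply_moves", "payload": {"targets": [[[0.4,0.7,0,7,-1],[0.4,0.7,0,7,-1],[0.4,0.7,0,7,-1],[0.4,0.7,0,7,-1],[0.4,0.5,0,7,-1],[0,0,0,7,-1],[0,0,0,7,-1],[0,0,0,7,-1]]]}}

```text
clock: 1.77
eef_pos: [0.4, 0.0084, 0.3077]
tool_rot: [0.448, 0.894, -0.0, -0.001]
ft_force: [-0.3, -0.3, -0.1]
grip_width: 0.0001
grasp_force: 0.0
```

Call:
{"api": "apply_moves", "payload": {"targets": [[[0,0,0,7,-1],[0,0,0,7,-1],[0,0,0,7,-1],[0,0,0,7,-1],[0,0,0,7,-1],[0,0,0,7,-1],[0,0,0,7,-1],[0,0,0,7,-1]]]}}

```text
clock: 2.43
eef_pos: [0.3998, 0.0077, 0.3079]
tool_rot: [-0.024, 1.0, 0.0, -0.001]
ft_force: [0.2, 0.2, 0.6]
grip_width: 0.0001
grasp_force: 0.0
```

```bash
python3 - <<'E'
from m import *
o=get_obs();R=rot(o["tool_rot"]);print(o['clock'],o['joint_pos'],o['eef_pos'],o['grip_width'],"yaw",np.degrees(np.arctan2(R[1,0],R[0,0])))
p,d,K,R,e=snap("wrist");cv2.imwrite("pics/w1.png",p);np.savez("/tmp/w1",p=p,d=d,K=K,R=R,e=e)
E
```

```text
2.4333 [ 1.91475955e-02  2.15378885e-02 -9.63581853e-02  1.45395678e+00
  2.47720192e-05 -2.83220863e-02] [0.39976446 0.00766256 0.30789257] 5.6111271165785964e-05 yaw -177.2801866762376
```

View pics/w1.png

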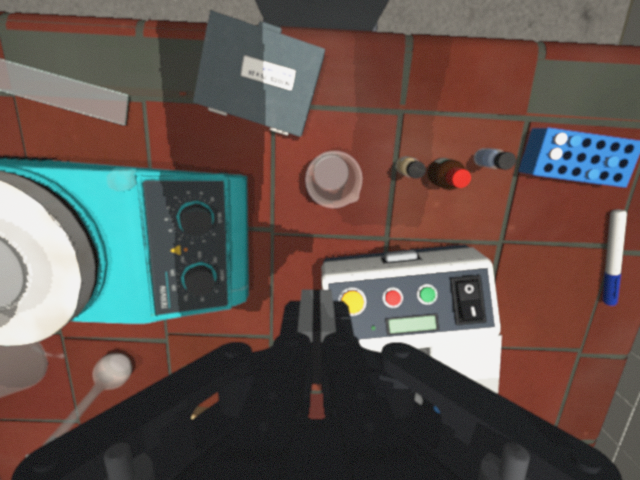

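The wrist view shows the panel clearly: amber (353,301), red (393,297), green (428,294), rocker about (468,300) with its white bar near (473,312). The fingers are shut at (318,300).

```bash
python3 - <<'E'
from m import *
z=np.load("/tmp/w1.npz");P=cloud(z["d"],z["K"],rot(z["R"]),z["e"]);p=z["p"]
b=blobs(p,P,(335,500,260,340));d=b["green"]-b["amber"];print(np.degrees(np.arctan2(-d[0],d[1])),np.linalg.norm(d))
y=np.radians(8);ex=np.array([np.cos(y),np.sin(y)]);ey=np.array([-ex[1],ex[0]])
for k in b:print(k,b[k][:2]@ex,b[k][:2]@ey,b[k][2])
for v in range(270,336,4):
    q=P[v,int(467+(v-300)*.1)];print(v,p[v,int(467+(v-300)*.1)],(q[:2]@ex).round(4),(q[:2]@ey).round(4),q[2].round(4))
for u in range(440,500,5): q=P[312,u];print(u,p[312,u],(q[:2]@ey).round(4),q[2].round(4))
E
```

```text
amber 316 [352.6 300.6] [0.4976 0.0519 0.0909]
red 136 [392.3 297.1] [0.4932 0.095  0.089 ]
green 149 [427.2 294.1] [0.4874 0.1328 0.0891]
7.139770325805887 0.08155173720583865
amber 0.4999509205591336 -0.01786109644330304 0.090942612301571
red 0.5015793025382907 0.025480622019975696 0.08899825022027225
green 0.5011749635842987 0.06366042235635488 0.08909071258513529
270 [148 149 149] 0.4829 0.1087 0.0748
274 [92 85 78] 0.4859 0.1073 0.0787
278 [59 58 58] 0.4881 0.1051 0.0842
282 [41 41 40] 0.4918 0.1053 0.0867
286 [151 152 155] 0.4942 0.1036 0.0912
290 [202 204 206] 0.498 0.1039 0.0933
294 [67 67 67] 0.5026 0.104 0.0937
298 [63 63 62] 0.5072 0.104 0.094
302 [43 41 39] 0.5101 0.1037 0.0977
306 [44 44 43] 0.514 0.1032 0.0992
310 [45 41 40] 0.5177 0.1035 0.1014
314 [40 40 40] 0.5207 0.1023 0.1045
318 [41 40 44] 0.5238 0.1013 0.1073
322 [60 58 57] 0.5335 0.1058 0.0998
326 [115 106  99] 0.5396 0.1068 0.0981
330 [237 238 239] 0.5453 0.1084 0.0973
334 [242 242 243] 0.5483 0.1072 0.1004
440 [116 107 101] 0.077 0.0919
445 [115 108 100] 0.0826 0.0916
450 [111 103  93] 0.0878 0.0922
455 [59 56 58] 0.0917 0.0963
460 [24 26 23] 0.0966 0.0976
465 [47 48 45] 0.0993 0.1038
470 [61 61 62] 0.1047 0.1037
475 [146 149 151] 0.1096 0.1045
480 [47 42 45] 0.1148 0.1046
485 [85 79 76] 0.1242 0.0964
490 [107  99  92] 0.1308 0.094
495 [242 243 244] 0.1371 0.0924
```

Call:
{"api": "apply_moves", "payload": {"targets": [[[0.8,0.4,0,5.3,-1],[0.8,0.5,0,0,-1],[0.8,0.5,0,0,-1],[0.8,0.5,0,0,-1],[0.8,0.5,0,0,-1],[0.8,0.5,0,0,-1],[0.8,0.3,0,0,-1],[0,0,0,0,-1]]]}}

```text
clock: 3.15
eef_pos: [0.6285, 0.1383, 0.3018]
tool_rot: [-0.067, 0.998, -0.0, -0.002]
ft_force: [-1.5, 0.0, -2.0]
grip_width: 0.0001
grasp_force: 0.0
```

Call:
{"api": "apply_moves", "payload": {"targets": [[[0,0,-0.5,0,-1],[0,0,-0.5,0,-1],[0,0,-0.5,0,-1],[0,0,-0.2,0,-1],[0,0,0,0,-1]]]}}

```text
clock: 3.57
eef_pos: [0.6223, 0.1351, 0.2372]
tool_rot: [-0.066, 0.998, -0.0, -0.003]
ft_force: [-0.0, 0.9, -0.5]
grip_width: -0.0
grasp_force: 0.0
```

Call:
{"api": "apply_moves", "payload": {"targets": [[[0.1,0,-0.2,0,-1],[0,0,-0.2,0,-1],[-0.15,-0.02,-0.15,0,-1],[-0.15,-0.02,-0.15,0,-1],[-0.15,-0.02,-0.2,0,-1],[0,0,0,0,-1]]]}}

```text
clock: 4.07
eef_pos: [0.6096, 0.133, 0.2043]
tool_rot: [-0.067, 0.998, -0.0, 0.0]
ft_force: [-0.2, 1.0, 0.3]
grip_width: 0.0
grasp_force: 0.0
```

Call:
{"api": "apply_moves", "payload": {"targets": [[[-0.14,-0.02,-0.2,0,-1],[-0.14,-0.02,-0.2,0,-1],[-0.12,-0.02,-0.2,0,-1],[-0.12,-0.02,-0.25,0,-1],[-0.1,-0.01,-0.25,0,-1],[0,0,0,0,-1]]]}}

```text
clock: 4.57
eef_pos: [0.5849, 0.1295, 0.1598]
tool_rot: [-0.067, 0.998, -0.0, -0.0]
ft_force: [0.9, 0.5, 0.1]
grip_width: -0.0001
grasp_force: 0.2
```

```bash
python3 - <<'E'
from m import *
p,d,K,R,e=snap("scene");cv2.imwrite("pics/s1.png",cv2.resize(p[130:320,200:420],None,fx=3,fy=3))
E
```

```text
(no output)
```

View pics/s1.png

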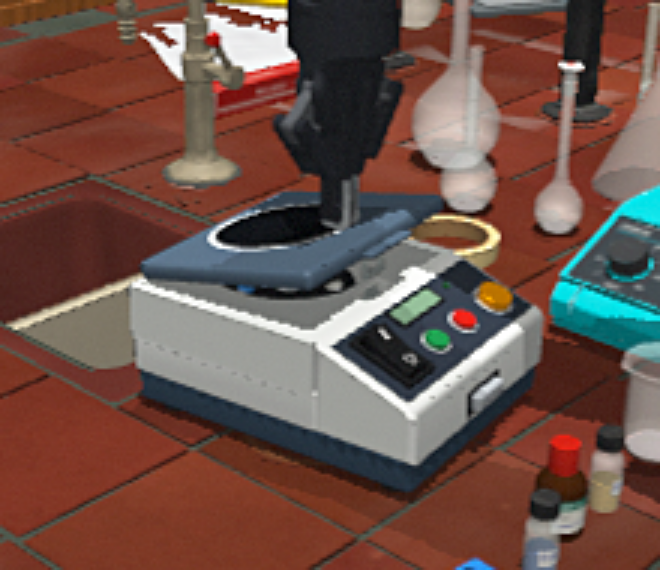

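The lid is nearly down, with the fingertip on its front strip just ahead of the window (340,215 in the crop). Pressing on to the catch.

Call:
{"api": "apply_moves", "payload": {"targets": [[[-0.05,0,-0.15,0,-1],[-0.05,0,-0.15,0,-1],[-0.03,0,-0.15,0,-1],[-0.03,0,-0.1,0,-1],[0,0,0,0,-1]]]}}

```text
clock: 5.03
eef_pos: [0.5789, 0.1296, 0.1377]
tool_rot: [-0.067, 0.998, 0.0, 0.0]
ft_force: [0.6, -0.5, 0.7]
grip_width: 0.0001
grasp_force: 0.3
```

Call:
{"api": "apply_moves", "payload": {"targets": [[[0,0,-0.06,0,-1],[0,0,-0.05,0,-1],[0,0,0,0,-1]]]}}

```text
clock: 5.28
eef_pos: [0.5785, 0.1296, 0.1341]
tool_rot: [-0.067, 0.998, -0.0, -0.0]
ft_force: [-1.7, -1.4, 5.8]
grip_width: -0.0
grasp_force: 2.8
```

Call:
{"api": "apply_moves", "payload": {"targets": [[[0,0,-0.04,0,-1],[0,0,-0.03,0,-1],[0,0,0,0,-1]]]}}

```text
clock: 5.53
eef_pos: [0.5785, 0.1296, 0.1333]
tool_rot: [-0.067, 0.998, 0.0, 0.0]
ft_force: [-5.4, -2.1, 13.7]
grip_width: -0.0001
grasp_force: 7.0
```

Call:
{"api": "apply_moves", "payload": {"targets": [[[0,0,-0.03,0,-1],[0,0,0,0,-1],[0,0,0.3,0,-1],[0,0,0.5,0,-1],[0,0,0.5,0,-1],[-0.6,-0.2,0.5,0,-1],[-0.6,-0.2,0,0,-1],[0,0,0,0,-1]]]}}

```text
clock: 6.2
eef_pos: [0.5268, 0.1127, 0.2021]
tool_rot: [-0.067, 0.998, -0.0, -0.002]
ft_force: [-0.8, -0.3, -0.5]
grip_width: 0.0001
grasp_force: 0.0
```

```bash
python3 - <<'E'
from m import *
p,d,K,R,e=snap("scene");cv2.imwrite("pics/s2.png",cv2.resize(p[130:320,200:420],None,fx=3,fy=3))
P=cloud(d,K,R,e);b=blobs(p,P,(310,375,215,260))
y=np.radians(8);ex=np.array([np.cos(y),np.sin(y)]);ey=np.array([-ex[1],ex[0]])
for k in b:print(k,b[k][:2]@ex,b[k][:2]@ey)
m=(abs(P[...,:2]@ex-.583)<.006)&(abs(P[...,:2]@ey-.048)<.08)&(P[...,2]>.08)&(P[...,2]<.2);print("lid z",m.sum(),np.percentile(P[m][:,2],[5,50,95]))
E
```

```text
amber 78 [364.6 228. ] [0.4982 0.0556 0.0906]
red 35 [354.4 235.7] [0.4921 0.0978 0.0888]
green 40 [345.3 242.4] [0.4876 0.1363 0.0886]
amber 0.5010978837912377 -0.014253731653850132
red 0.5009256565227077 0.028330459289779335
green 0.5017723743962758 0.06709918608491476
lid z 164 [0.11900398 0.12022449 0.12136205]
```

View pics/s2.png

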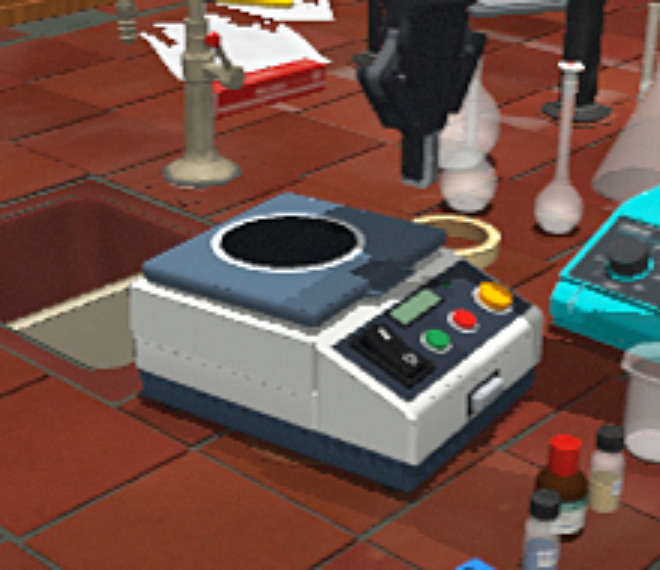

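The lid stays shut by itself (its face is at 0.120 m) and the machine has not moved. On to the rocker.

Call:
{"api": "apply_moves", "payload": {"targets": [[[-0.43,0.8,0,0,-1],[-0.43,0.8,0,0,-1],[0,0,-0.5,0,-1],[0,0,-0.5,0,-1],[0,0,-0.5,0,-1],[0,0,0,0,-1]]]}}

```text
clock: 6.75
eef_pos: [0.4939, 0.1774, 0.1372]
tool_rot: [-0.067, 0.998, -0.001, -0.004]
ft_force: [-0.4, -0.1, 0.0]
grip_width: 0.0002
grasp_force: 0.0
```

```bash
python3 - <<'E'
from m import *
p,d,K,R,e=snap("wrist");cv2.imwrite("pics/w2.png",p)
E
```

```text
(no output)
```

View pics/w2.png

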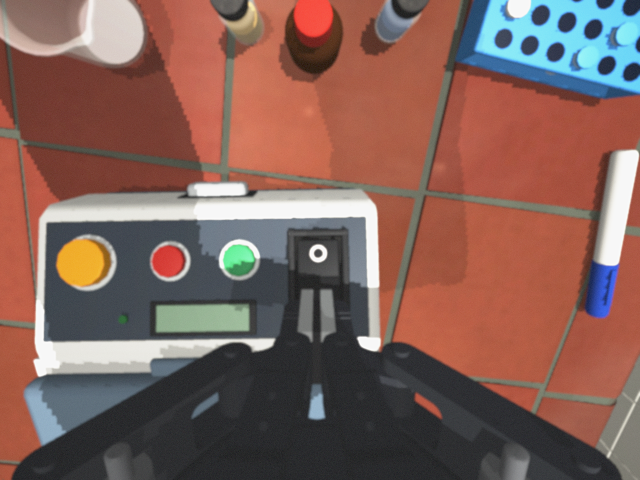

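The fingertip (317,300) is in line with the rocker (318,255) over its white-bar end. Lowering.

Call:
{"api": "apply_moves", "payload": {"targets": [[[0,0,-0.2,0,-1],[0,0,-0.1,0,-1],[0,0,0,0,-1]]]}}

```text
clock: 7.05
eef_pos: [0.4967, 0.1776, 0.1296]
tool_rot: [-0.067, 0.998, 0.0, -0.0]
ft_force: [0.6, -0.9, 0.1]
grip_width: -0.0002
grasp_force: 0.0
```

Call:
{"api": "apply_moves", "payload": {"targets": [[[0,0,-0.06,0,-1],[0,0,-0.04,0,-1],[0,0,0,0,-1]]]}}

```text
clock: 7.3
eef_pos: [0.4966, 0.1776, 0.126]
tool_rot: [-0.067, 0.998, 0.0, 0.0]
ft_force: [0.8, -0.6, -0.4]
grip_width: -0.0001
grasp_force: 0.0
```

Call:
{"api": "apply_moves", "payload": {"targets": [[[-0.07,0,-0.06,0,-1],[0,0,-0.05,0,-1],[0,0,0,0,-1]]]}}

```text
clock: 7.55
eef_pos: [0.4935, 0.1777, 0.1215]
tool_rot: [-0.067, 0.998, 0.0, 0.0]
ft_force: [0.1, -0.4, 1.0]
grip_width: 0.0002
grasp_force: 0.5
```

Call:
{"api": "apply_moves", "payload": {"targets": [[[0,0,-0.04,0,-1],[0,0,-0.04,0,-1],[0,0,0,0,-1]]]}}

```text
clock: 7.8
eef_pos: [0.4935, 0.1776, 0.1179]
tool_rot: [-0.067, 0.998, -0.0, -0.0]
ft_force: [-0.8, 0.1, -0.2]
grip_width: 0.0003
grasp_force: 0.0
```

Call:
{"api": "apply_moves", "payload": {"targets": [[[0,0,-0.04,0,-1],[0,0,-0.02,0,-1],[0,0,0,0,-1]]]}}

```text
clock: 8.05
eef_pos: [0.4937, 0.1776, 0.1169]
tool_rot: [-0.067, 0.998, 0.0, 0.0]
ft_force: [-2.5, -0.9, 7.5]
grip_width: 0.0001
grasp_force: 3.9
```

Call:
{"api": "apply_moves", "payload": {"targets": [[[0,0,0.5,0,-1],[0,0,0.5,0,-1],[0,-0.8,0,0,-1],[0,-0.8,0,0,-1],[0,-0.8,0,0,-1],[0,-0.73,0,0,-1],[0,0,0,0,-1],[0,0,0,0,-1]]]}}

```text
clock: 8.72
eef_pos: [0.4935, 0.0511, 0.1558]
tool_rot: [-0.065, 0.998, 0.0, -0.0]
ft_force: [-0.5, 0.7, 0.2]
grip_width: 0.0
grasp_force: 0.0
```

```bash
python3 - <<'E'
from m import *
p,d,K,R,e=snap("wrist");cv2.imwrite("pics/w3.png",p)
P=cloud(d,K,R,e);y=np.radians(8);ex=np.array([np.cos(y),np.sin(y)]);ey=np.array([-ex[1],ex[0]])
b=blobs(p,P,(250,620,180,340))
for k in b:print(k,b[k][:2]@ex,b[k][:2]@ey,b[k][2])
E
```

```text
amber 1080 [316.1 274.6] [0.4977 0.0512 0.091 ]
red 295 [389.9 271.2] [0.4905 0.0946 0.0881]
green 577 [453.2 274.1] [0.4877 0.1328 0.0891]
amber 0.500028461488058 -0.018582491467121848 0.0910481659220709
red 0.4989291556752089 0.025394630526832326 0.08805593206548648
green 0.5014761065323771 0.06364817644149087 0.08909177981052879
```

View pics/w3.png

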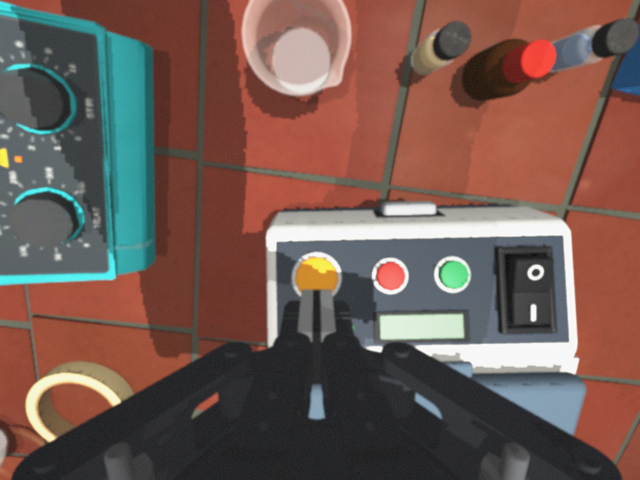

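The rocker now stands with its bar end (533,313) down and the O end up. The fingertip is in line with the amber key (316,275), and the lid is still shut.

Call:
{"api": "apply_moves", "payload": {"targets": [[[0,0,-0.4,0,-1],[0,0,-0.4,0,-1],[0,0,-0.2,0,-1],[0,0,0,0,-1]]]}}

```text
clock: 9.1
eef_pos: [0.492, 0.0534, 0.1138]
tool_rot: [-0.068, 0.998, 0.0, -0.002]
ft_force: [-0.1, 1.1, 0.3]
grip_width: 0.0
grasp_force: 0.0
```

Call:
{"api": "apply_moves", "payload": {"targets": [[[0,0,-0.07,0,-1],[0,0,-0.05,0,-1],[0,0,0,0,-1]]]}}

```text
clock: 9.35
eef_pos: [0.494, 0.0528, 0.1113]
tool_rot: [-0.067, 0.998, 0.0, 0.0]
ft_force: [-0.1, 0.5, 0.1]
grip_width: -0.0001
grasp_force: 0.0
```

Call:
{"api": "apply_moves", "payload": {"targets": [[[0,0,-0.05,0,-1],[0,0,-0.04,0,-1],[0,0,0,0,-1]]]}}

```text
clock: 9.6
eef_pos: [0.4949, 0.0527, 0.1084]
tool_rot: [-0.067, 0.998, 0.0, 0.001]
ft_force: [1.5, 0.9, 4.6]
grip_width: -0.0
grasp_force: 1.7
```

Call:
{"api": "apply_moves", "payload": {"targets": [[[0,0,-0.04,0,-1],[0,0,0,0,-1]]]}}

```text
clock: 9.77
eef_pos: [0.495, 0.0527, 0.1068]
tool_rot: [-0.067, 0.998, 0.0, 0.002]
ft_force: [1.7, 1.3, 5.9]
grip_width: 0.0001
grasp_force: 2.5
```

Call:
{"api": "apply_moves", "payload": {"targets": [[[0,0,-0.05,0,-1],[0,0,0,0,-1],[0,0,0,0,-1]]]}}

```text
clock: 10.02
eef_pos: [0.4953, 0.0527, 0.1058]
tool_rot: [-0.067, 0.998, 0.0, 0.002]
ft_force: [0.1, 0.4, 10.1]
grip_width: -0.0003
grasp_force: 4.9
```

Call:
{"api": "apply_moves", "payload": {"targets": [[[0,0,-0.01,0,-1],[0,0,0,0,-1],[0,0,0,0,-1],[0,0,0,0,-1],[0,0,0,0,-1],[0,0,0,0,-1],[0,0,0,0,-1],[0,0,0,0,-1]]]}}

```text
clock: 10.68
eef_pos: [0.4954, 0.0527, 0.1057]
tool_rot: [-0.067, 0.998, 0.0, 0.002]
ft_force: [-0.4, 0.7, 12.1]
grip_width: -0.0006
grasp_force: 6.0
```

```bash
python3 - <<'E'
from m import *
p,d,K,R,e=snap("scene");cv2.imwrite("pics/s3.png",cv2.resize(p[130:320,200:420],None,fx=3,fy=3));print(get_obs()["ft_force"])
E
```

```text
[-0.89376741  0.61590107 12.35536492]
```

View pics/s3.png

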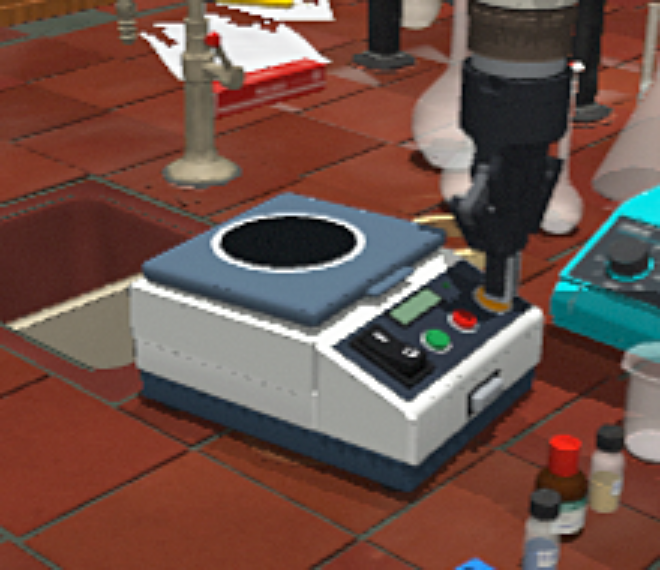

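The lid is shut, the rocker is on, and the amber key (490,300) is held down. The red and green keys have not been touched.

```bash
python3 -c "
from workcell import order;print(order.job_done())"
```

```text
the job is handed in; nothing more can be done
None
```

I handed the job in at about 11 s: the lid is caught shut, the rocker was switched on after that, and the amber pulse key is held down at about 12 N, with the machine, other keys and bystanders unmoved as far as the camera views show.

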